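Proof-pull a soldered lug with the pull gauge

TASK

Proof-pull the soldered brass lug that is held in the little vice. First couple the pull gauge to it: take the brass-headed coupling pin from its wooden stand and lower it fully home, upright, down through the gauge's fork and the lug, and let go of it. Then draw the gauge's black handle straight out against its spring until the red band on the rod sits at the mouth of the tube, not clearly past it, and finish still gripping the handle and holding it there under load; leave the gauge lying in its saddles and the other things on the bench as they are.

Things in the scene. Friction and masses are not known exactly. Their poses are not given: they have to be found in the camera images.
- pull_rig: fixed bench rig: grey base 250 x 80 x 12 mm, at one end a small dark vice (jaw tops 66 mm above the bench) holding a brass bar with a flat brass tongue (the lug) soldered on, and two white nylon saddles (54 mm wide, 59 mm high) that carry the gauge. Origin on the bench under the base; x level from the vice to the gauge's handle (pull direction), z up. Pull axis at y = 0, 58 mm above the bench
- lug_hole (a point): middle of the vertical hole in the lug, at x = -75, y = 0, z = 58 mm of the rig. Tongue 6 mm thick and 20 mm wide, hole 11 mm wide; the vice jaws begin 27 mm behind the hole, and the vice's screw bar, 62 mm to the side and 47 mm back, reaches 74 mm above the bench
- gauge: spring pull gauge, loose, 210 mm long, level in the saddles: steel fork, 26 mm tube, handle. Origin mid-fork on the axis of its holes; x to the handle, z up. The fork straddles the lug, holes in line to about 1 mm; its two plates are 24 mm wide, outer faces 11 mm above and below the origin, vertical holes 11 mm wide. Unpinned it slides along when pulled; pinned it slides up to 4 mm, then holds
- tube_mouth (a point): centre of the steel bush at the tube's mouth, out of which the rod comes, 156.5 mm from the fork's holes along the gauge's x
- draw_rod (a joint): how far the rod is drawn out of the tube, in m: 0 = pushed home by its inner spring, end stop 0.060. Red band 8 mm wide at the mouth = 0.036 to 0.044 (middle 0.040); black lines at 0.010, 0.020, 0.030 and 0.050. White rod of 14 mm. The spring pulls back with 3 N at 0, 11 N at 0.040 (200 N/m).
- rod_handle (a point): middle of the black handle's waist on the pull axis, 58 mm above the bench; moves with the rod. Waist 22 mm across, 28 mm long along the pull, between flanges of 30 and 33 mm; nothing stands beside it, and the base or bench is 46 mm or more below the axis. Grip it from above, fingers closing across the pull direction
- coupling_pin: loose steel and brass pin, 64 mm long, 40 g, upright in its stand. Origin at the underside of its steel collar, z up along the pin: above it the collar 20 mm wide, 3 mm thick, then a ribbed brass knob 17 mm across up to 34 mm; below it a shank of 8 mm diameter, 30 mm long, last 4 mm tapered. Fully home the collar rests on the fork, origin 11 mm above the gauge's origin
- pin_tip (a point): lower end of the coupling pin's shank, 30 mm below the pin's origin
- pin_stand: wooden pin stand 44 x 124 x 40 mm, fixed. Origin on the bench under the pin's hole in its middle (11 mm wide, 36 mm deep from the top at z = 40 mm); the block is long along its y, with three short steel punches 42 to 54 mm from the pin at both ends, up to 14 mm above its top. Fingers closing across the block (along its x) stay clear of them
- white_box: bystander: white lidded box 120 x 108 x 34 mm, loose; stand and box stand on either side of the rig, either way round
- red_pot: bystander: small glass pot with red lid 35 x 36 x 36 mm, loose, behind the rig
- blue_pot: bystander: small glass pot with blue lid 27 x 27 x 50 mm, loose, behind the rig
- brown_bottle: bystander: brown bottle 70 x 70 x 151 mm, loose, at the back of the bench

How it is judged:
By the outcome, as a careful person would: the job done as asked, in the order asked, and still so for the second after the job is handed in, while the arm keeps its last pose, push and grip.
It also fails if it takes over 53 s, if anything falls off the work surface, if the arm or the gripper's body presses on something with over 40 N, if the wrist force passes 120 N, or if a joint passes its speed limit or range.

ROBOT

A 6-joint arm with a two-finger parallel gripper is mounted at the origin on a cart in front of the work surface, level with it; the furniture and walls round the work are solid. World frame = base frame: x ahead of the robot, y to its left, z up, the work surface at z = 0. Lengths are in m, angles in degrees, forces in N, time in s.
With the tool pointing down it reaches from about 0.25 to 0.725 m from the base axis. Payload 9.7 kg.
Tool frame: the origin (TCP) lies at the very end of the fingers, on their centre line; the grasp point (between the pads) lies 19 mm behind it; z points along the fingers, y is the line along which they close (so a half turn about z gives the same grasp; the last joint's range is limited). The gripper opens to 85 mm and grips with 20 to 120 N. Pads are 22 mm wide; open, the fingers measure 114 mm over their backs; the gripper's body (76 mm by 85 mm) begins 54 mm behind the grasp point. The pads swing forward as they close: fully open they stand 13 mm farther back than shut.
Start: joints at [-71.219, 4.979, 10.078, 95.1, 0, 90], TCP at [0.177, -0.521, 0.231] pointing down, gripper open.
Joint ranges: [-179.16, 179.16], [-48.56, 103.87], [-65.8, 70.77], [-126.05, 130.52], [-82.76, 87.17], [-180, 180]. Speed limits (degrees/s): [127.2, 127.2, 147.25, 180, 180, 180].

INTERFACE

Orientations are given as [roll, pitch, yaw] about the fixed x, y, z axes, in that order (R = Rz(yaw) Ry(pitch) Rx(roll)).
In Python, from workcell import bot gives the robot as it stands.
- The arm moves only by the tool arm_command, never from a script. Its argument "series" is a list of rows, each a list of 4 numbers: the shift along the tool's x, y, z in m, then the turn about the tool's z in rad. A call has exactly 5 rows; each row is the pose to reach, as a shift and turn from the pose commanded when the call began, along the tool's axes at that moment; what a row does not reach only later rows make up. A row lasts 1/10 s, in which the tool goes at most 50 mm and 8.59 degrees, less where a joint would pass 70% of its speed; a pose out of reach is approached as far as the arm can. A call with a gripper value outside its range is refused whole. "hand" is the finger opening in m, from 0 to 0.0854, set as the call begins (left out, the last holds). The fingers move at their own pace and stop on an object; "grip_force" is the grip in N (left out, the last holds). Time passes only in rows, so rows that repeat a pose let the fingers close, or fill a call up. It gives the time, the measured TCP pose, the force, the opening and the grip force at its end, in the units of the state.
- bot.get_obs(): the state, without advancing time (a new reading comes with each control period).
- bot.camera(name): name is "side" or "top" or "wrist"; returns a dict with "color" (420x560x3 uint8, blue, green, red), "camera_matrix" (3x3 intrinsics, pixels), "dist_coeffs" ([k1, k2, p1, p2, k3] as OpenCV has them; the pictures are not rectified), "xyz" and "orientation" of the camera in the world; the wrist camera has in their place "T_tool_cam" (4x4, takes a point from camera to tool coordinates, whose origin is the TCP and whose axes are the flange's). Camera axes: x right, y up, looking along -z (the intrinsics and any distortion apply to the point x, -y, -z); pixel columns grow to the right and rows downward; lengths in m; the calibration is good to about 2 mm. A picture is of the moment at which its call begins: read the wrist's pose just before it. There is no depth.
- bot.job_done(): hands the job in; it is judged then, once.
Trained networks look in the newest picture that a camera, given by its name, has taken for a name from the list of things; names that differ only in an ending like _2 or _b are one class to them, and where a whole thing is asked for, a point or a joint stands for the part that bears it (a point fixed in the world has none). Each returns a list of dicts, best first, with "confidence" (0 to 1); they miss things now and then, are a little off and sometimes report something else, mostly with a low value. They report only what shows in the picture. A call takes as long as a camera call.
- bot.find_in(camera, target): "location" ([column, row] in pixels, amid what is visible of it).
- bot.mark_of(camera, target): "location" ([column, row] in pixels: a listed point, or the origin of a listed thing).
The state is a dict: "time": time; "q": joint angles; "qd": joint speeds; "joint_efforts": joint torques, N m; "ee_pos": TCP position; "tcp_rot": TCP orientation; "wrist_force": force on the tool from outside, world axes, zero at the start; "torque": the same for the moment, N m; "opening": finger opening in m; "grasp_force": force on a finger pad.
Only numpy, scipy, OpenCV 4.12 (cv2) and the standard library are available. Lean on these libraries where they do the work, as an engineer would, in place of code of your own. Each camera call takes 0.05 s, during which the arm holds its last target. There are 200 camera calls.

## Working session

There is one attempt and no reset: what is moved stays moved. The work goes in short steps, Python scripts to look and compute and a tool call to move; the robot and the scene stay as the last step left them, time stands still between calls to the robot, and variables do not carry over. Pictures are saved under pics/ and viewed, at most 10 in all, crops included, and the job is handed in when it is done.

Besides the shell and the picture viewer there is one more tool, called after "Call:" as a command line: name --pt "numbers of a row" for each row, then --argument value for the rest. arm_command: Moves the arm, as the interface text tells. Its arguments: {"type":"object","properties":{"series":{"type":"array"},"hand":{"type":"number"},"grip_force":{"type":"number"}},"required":["series"]}

```bash
mkdir -p pics; ls; cat > h.py <<'E'
import numpy as np, cv2
from scipy.spatial.transform import Rotation as Ro
from workcell import bot
def cam(n,save=None):
    o=bot.get_obs(); c=bot.camera(n)
    if save: cv2.imwrite('pics/'+save+'.png',c['color'])
    if 'T_tool_cam' in c:
        T=np.eye(4); T[:3,:3]=Ro.from_euler('xyz',o['tcp_rot'],degrees=True).as_matrix(); T[:3,3]=o['ee_pos']
        T=T@np.array(c['T_tool_cam']); R,p=T[:3,:3],T[:3,3]
    else:
        p=np.array(c['xyz']); ori=np.array(c['orientation'])
        R=ori if ori.shape==(3,3) else Ro.from_euler('xyz',ori,degrees=True).as_matrix()
    return dict(K=np.array(c['camera_matrix']),D=np.array(c['dist_coeffs']),R=R,p=p,img=c['color'])
def ray(c,uv):
    x,y=cv2.undistortPoints(np.array([[uv]],float),c['K'],c['D'])[0,0]
    d=c['R']@np.array([x,-y,-1]); return d/np.linalg.norm(d)
def onz(c,uv,z):
    d=ray(c,uv); return c['p']+d*(z-c['p'][2])/d[2]
def tri(cs,uvs):
    A=0;b=0;L=[]
    for c,u in zip(cs,uvs):
        d=ray(c,u);P=np.eye(3)-np.outer(d,d);A=A+P;b=b+P@c['p'];L.append(P)
    x=np.linalg.solve(A,b); return x,[np.linalg.norm(P@(x-c['p'])) for P,c in zip(L,cs)]
def proj(c,X):
    q=c['R'].T@(np.array(X)-c['p']); q=np.array([q[0],-q[1],-q[2]])
    return cv2.projectPoints(q[None],np.zeros(3),np.zeros(3),c['K'],c['D'])[0].ravel()
E
python3 - <<'E'
from h import *
o=bot.get_obs(); print(o)
c=bot.camera('top');print(c['xyz'],c['orientation'])
t=cam('top','top');s=cam('side','side')
print(s['p'])
Z=dict(lug_hole=.058,gauge=.058,tube_mouth=.058,rod_handle=.058,coupling_pin=.04,pin_tip=.01,pin_stand=0,pull_rig=0)
for k,z in Z.items():
    m=[bot.mark_of(n,k) for n in('top','side')]
    for n,c,a in zip(('top','side'),(t,s),m):
        for e in a[:2]: print(k,n,np.round(e['location'],1),round(e['confidence'],2),np.round(onz(c,e['location'],z),4))
    if m[0] and m[1]:
        x,r=tri((t,s),[a[0]['location'] for a in m]);print('  tri',x.round(4),np.round(r,4))
E
```

```text
pics
{'time': 0.0, 'q': array([-7.12194830e+01,  5.01163258e+00,  1.00340044e+01,  9.50995183e+01,
       -1.65702111e-03,  8.99996900e+01]), 'qd': array([-0.05242094, -0.04235962,  0.06909365,  0.115262  ,  0.03297765,
        0.08437606]), 'joint_efforts': array([-5.68423347e-04, -5.20388746e+01,  4.64803147e+01,  1.65205181e-02,
       -6.27136001e-05, -3.36587355e-06]), 'ee_pos': array([ 0.17698684, -0.52050111,  0.23057393]), 'tcp_rot': array([-1.79922854e+02,  1.65660221e-03,  1.87808292e+01]), 'wrist_force': array([ 0.59351304, -0.76920042, -0.55435936]), 'torque': array([0.0197506 , 0.02286488, 0.02146296]), 'grasp_force': 0.0, 'opening': 0.08501698614949114}
[ 0.43281834 -0.01676285  1.20128643] [  4.97901796   0.24036564 -89.49306071]
[ 0.27225519 -1.09089174  0.63972328]
lug_hole side [259.2 222.8] 0.88 [ 0.491  -0.0776  0.058 ]
gauge top [300.3 224.6] 0.56 [ 0.4885 -0.0728  0.058 ]
gauge side [258.6 226. ] 0.85 [ 0.4861 -0.0928  0.058 ]
  tri [ 0.4896 -0.0735  0.0468] [0.0006 0.0006]
tube_mouth top [230.5 229.5] 0.91 [0.4754 0.0944 0.058 ]
tube_mouth side [242.2 192.7] 0.68 [0.4828 0.1017 0.058 ]
  tri [0.4782 0.0935 0.0622] [0.0031 0.0031]
rod_handle top [219.8 233.9] 0.61 [0.4646 0.1198 0.058 ]
rod_handle side [234.9 191.6] 0.52 [0.4643 0.1138 0.058 ]
  tri [0.465  0.1201 0.055 ] [0.0003 0.0003]
coupling_pin top [140.  261.6] 0.63 [0.397  0.3127 0.04  ]
coupling_pin side [208.3 173.6] 0.38 [0.4124 0.3011 0.04  ]
  tri [0.4052 0.3126 0.0361] [0.0084 0.0084]
pin_tip side [204.9 177.5] 0.45 [0.4047 0.3419 0.01  ]
pin_stand top [140.5 257.5] 0.91 [0.4059 0.3232 0.    ]
pin_stand top [137.1 261. ] 0.53 [0.3972 0.3313 0.    ]
pin_stand side [203.7 181.6] 0.97 [0.3991 0.333  0.    ]
  tri [0.4021 0.3225 0.0043] [0.004 0.004]
pull_rig top [269.1 230. ] 0.73 [0.4771 0.0028 0.    ]
pull_rig side [248.  225.6] 0.59 [0.4802 0.016  0.    ]
  tri [0.4772 0.0026 0.0078] [0.0005 0.0005]
```

View pics/top.png

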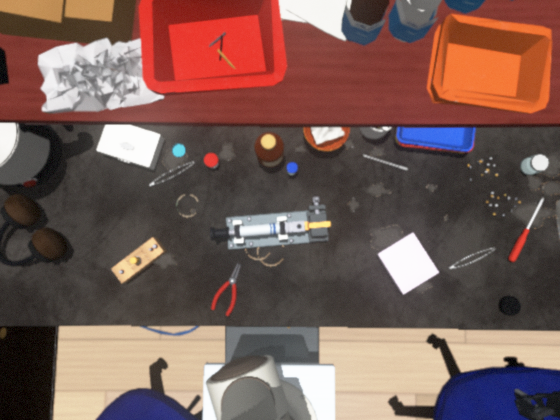

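View pics/side.png

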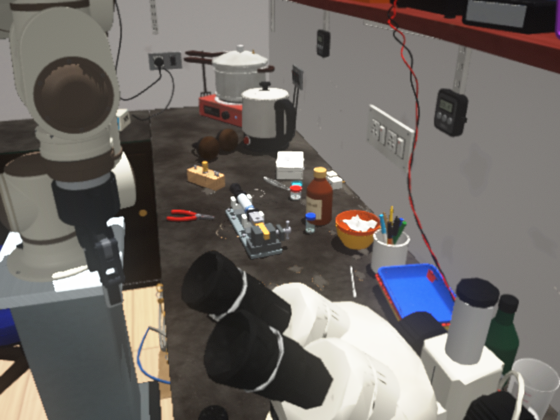

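```bash
cat >> h.py <<'E'
def plan(target,yaw,n=1,start=None,syaw=None):
    o=bot.get_obs()
    p=np.array(o['ee_pos'] if start is None else start); y=o['tcp_rot'][2] if syaw is None else syaw
    d=(np.array(target)-p)/n; dy=((yaw-y+180)%360-180)/n
    for i in range(n):
        R=Ro.from_euler('xyz',[180,0,y+i*dy],degrees=True).as_matrix()
        e=[*(R.T@d),-np.radians(dy)]
        print('call',i+1,[[round(v*k/5,4) for v in e] for k in range(1,6)])
E
python3 - <<'E'
from h import *
plan([.40,.31,.20],121.5,4)
E
```

```text
call 1 [[np.float64(0.0239), np.float64(-0.0357), np.float64(0.0016), np.float64(-0.0896)], [np.float64(0.0479), np.float64(-0.0715), np.float64(0.0031), np.float64(-0.1793)], [np.float64(0.0718), np.float64(-0.1072), np.float64(0.0047), np.float64(-0.2689)], [np.float64(0.0957), np.float64(-0.1429), np.float64(0.0063), np.float64(-0.3586)], [np.float64(0.1196), np.float64(-0.1787), np.float64(0.0078), np.float64(-0.4482)]]
call 2 [[np.float64(0.037), np.float64(-0.0218), np.float64(0.0016), np.float64(-0.0896)], [np.float64(0.0741), np.float64(-0.0437), np.float64(0.0031), np.float64(-0.1793)], [np.float64(0.1111), np.float64(-0.0655), np.float64(0.0047), np.float64(-0.2689)], [np.float64(0.1482), np.float64(-0.0874), np.float64(0.0063), np.float64(-0.3586)], [np.float64(0.1852), np.float64(-0.1092), np.float64(0.0078), np.float64(-0.4482)]]
call 3 [[np.float64(0.0429), np.float64(-0.0036), np.float64(0.0016), np.float64(-0.0896)], [np.float64(0.0857), np.float64(-0.0073), np.float64(0.0031), np.float64(-0.1793)], [np.float64(0.1286), np.float64(-0.0109), np.float64(0.0047), np.float64(-0.2689)], [np.float64(0.1714), np.float64(-0.0145), np.float64(0.0063), np.float64(-0.3586)], [np.float64(0.2143), np.float64(-0.0181), np.float64(0.0078), np.float64(-0.4482)]]
call 4 [[np.float64(0.0402), np.float64(0.0153), np.float64(0.0016), np.float64(-0.0896)], [np.float64(0.0804), np.float64(0.0306), np.float64(0.0031), np.float64(-0.1793)], [np.float64(0.1206), np.float64(0.0459), np.float64(0.0047), np.float64(-0.2689)], [np.float64(0.1608), np.float64(0.0612), np.float64(0.0063), np.float64(-0.3586)], [np.float64(0.201), np.float64(0.0765), np.float64(0.0078), np.float64(-0.4482)]]
```

Call:
arm_command --pt "0.024 -0.036 0.002 -0.09" --pt "0.048 -0.072 0.003 -0.18" --pt "0.072 -0.107 0.005 -0.27" --pt "0.096 -0.143 0.006 -0.36" --pt "0.12 -0.179 0.008 -0.45" --hand 0.05

```text
time: 1.45
ee_pos: [0.2331, -0.3111, 0.2233]
tcp_rot: [180.0, -0.0, 44.7]
wrist_force: [1.1, -0.2, -0.5]
opening: 0.05
grasp_force: 0.0
```

Call:
arm_command --pt "0.037 -0.022 0.002 -0.09" --pt "0.074 -0.044 0.003 -0.18" --pt "0.111 -0.066 0.005 -0.27" --pt "0.148 -0.087 0.006 -0.36" --pt "0.185 -0.109 0.008 -0.45"

```text
time: 1.95
ee_pos: [0.2884, -0.1036, 0.2156]
tcp_rot: [179.9, 0.0, 70.5]
wrist_force: [0.6, 0.2, -0.1]
opening: 0.0496
grasp_force: 0.0
```

Call:
arm_command --pt "0.043 -0.004 0.002 -0.09" --pt "0.086 -0.007 0.003 -0.18" --pt "0.129 -0.011 0.005 -0.27" --pt "0.171 -0.015 0.006 -0.36" --pt "0.214 -0.018 0.008 -0.45"

```text
time: 2.45
ee_pos: [0.3434, 0.1045, 0.2076]
tcp_rot: [179.9, -0.0, 96.4]
wrist_force: [1.1, -1.4, 0.7]
opening: 0.0499
grasp_force: 0.0
```

```bash
cat >> h.py <<'E'
def marks(c,n,Z):
    for k,z in Z.items():
        for e in bot.mark_of(n,k)[:2]: print(k,np.round(e['location'],1),round(e['confidence'],2),np.round(onz(c,e['location'],z),4))
E
sed -i 's/round(v\*k\/5,4)/float(round(v*k\/5,4))/' h.py
python3 - <<'E'
from h import *
w=cam('wrist','w1'); o=bot.get_obs();print(o['time'],o['ee_pos'],o['tcp_rot'],w['p'],w['R'][:,2])
marks(w,'wrist',dict(lug_hole=.058,gauge=.058,tube_mouth=.058,rod_handle=.058,coupling_pin=.04,pin_stand=0,pull_rig=0))
plan([.40,.31,.20],121.5,1)
E
```

```text
2.5 [0.3444573  0.10898846 0.20659212] [ 1.79944686e+02 -1.28380809e-01  9.68732982e+01] [0.33612062 0.17785302 0.35126262] [-0.03297066  0.28724649  0.95728908]
gauge [396.  364.7] 0.97 [ 0.4904 -0.0707  0.058 ]
tube_mouth [417.2 227.1] 0.61 [0.4756 0.0854 0.058 ]
rod_handle [416.4 191.5] 0.93 [0.4671 0.1186 0.058 ]
pull_rig [385.7 273.9] 0.95 [0.4798 0.0067 0.    ]
pull_rig [538.3 293.9] 0.22 [ 0.6754 -0.0018  0.    ]
call 1 [[0.0403, 0.0156, 0.0015, -0.0891], [0.0806, 0.0312, 0.003, -0.1781], [0.1209, 0.0468, 0.0045, -0.2672], [0.1612, 0.0624, 0.006, -0.3562], [0.2015, 0.078, 0.0075, -0.4453]]
```

View pics/w1.png

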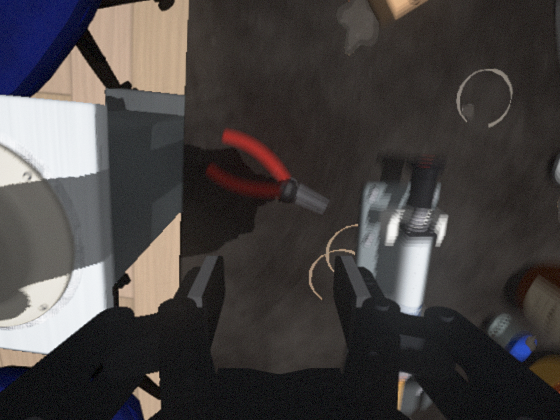

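Call:
arm_command --pt "0.038 0.015 0.001 -0.09" --pt "0.076 0.029 0.003 -0.18" --pt "0.113 0.044 0.004 -0.27" --pt "0.151 0.058 0.006 -0.36" --pt "0.175 0.078 0.007 -0.445"

```text
time: 3.35
ee_pos: [0.4027, 0.2858, 0.2004]
tcp_rot: [180.0, -0.0, 121.8]
wrist_force: [0.5, -0.2, 0.2]
opening: 0.0503
grasp_force: 0.0
```

```bash
python3 - <<'E'
from h import *
bot.camera('wrist');bot.camera('wrist')
w=cam('wrist','w2'); o=bot.get_obs();print(o['time'],o['ee_pos'],o['tcp_rot'])
marks(w,'wrist',dict(rod_handle=.058,coupling_pin=.04,pin_stand=0))
print(bot.find_in('wrist','coupling_pin'))
E
```

```text
3.5 [0.40298703 0.28466044 0.19957512] [-1.79918848e+02  8.49209288e-03  1.21576673e+02]
rod_handle [243.7 360.3] 0.94 [0.4665 0.1179 0.058 ]
coupling_pin [300.9 158.6] 0.57 [0.4067 0.3203 0.04  ]
pin_stand [294.5 152.8] 0.6 [0.4034 0.318  0.    ]
[{'location': [297.8, 157.2], 'confidence': 0.61}]
```

View pics/w2.png

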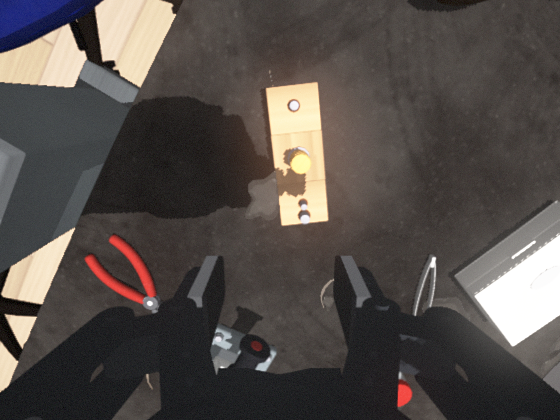

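```bash
python3 - <<'E'
from h import *
w=cam('wrist')
P=[onz(w,u,.04)[:2] for u in [(266,87),(318,82),(328,221),(281,225)]]
print(np.mean(P,0), [np.linalg.norm(P[i]-P[(i+1)%4]).round(4) for i in range(4)])
v=(P[0]+P[1]-P[2]-P[3]);print('axis',np.degrees(np.arctan2(v[1],v[0])))
print('knob',onz(w,(301,162.5),.074), 'collar',onz(w,(303,153),.042))
E
```

```text
[0.40353364 0.31757952] [np.float64(0.0443), np.float64(0.125), np.float64(0.0446), np.float64(0.1249)]
axis 127.51818781480472
knob [0.40301103 0.31840005 0.074     ] collar [0.40447607 0.32313716 0.042     ]
```

```bash
python3 - <<'E'
from h import *
plan([.404,.3185,.10],127.5,1)
E
```

```text
call 1 [[0.0058, 0.0039, 0.0202, -0.0209], [0.0115, 0.0079, 0.0403, -0.0419], [0.0173, 0.0118, 0.0605, -0.0628], [0.023, 0.0157, 0.0807, -0.0837], [0.0288, 0.0196, 0.1009, -0.1047]]
```

Call:
arm_command --pt "0.007 0.005 0.025 -0.026" --pt "0.0145 0.01 0.05 -0.052" --pt "0.022 0.015 0.076 -0.08" --pt "0.029 0.0195 0.1 -0.105" --pt "0.029 0.0195 0.1 -0.105"

```text
time: 4.25
ee_pos: [0.4023, 0.3186, 0.0976]
tcp_rot: [-179.8, -0.0, 127.6]
wrist_force: [-0.1, 0.1, 0.4]
opening: 0.0501
grasp_force: 0.0
```

```bash
python3 - <<'E'
from h import *
bot.camera('wrist');bot.camera('wrist')
w=cam('wrist','w3'); o=bot.get_obs();print(o['time'],o['ee_pos'],o['tcp_rot'])
marks(w,'wrist',dict(coupling_pin=.04,pin_stand=0))
cv2.imwrite('pics/w3c.png',cv2.resize(w['img'][100:420,120:440],(640,640))[:600])
for z in(.04,.074): print(proj(w,[.404,.3185,z]))
E
```

```text
4.4 [0.40403208 0.3193726  0.10190139] [1.79910057e+02 4.46653618e-03 1.27566809e+02]
coupling_pin [277.2 225.9] 0.65 [0.404  0.3185 0.04  ]
coupling_pin [279.5 205.1] 0.5 [0.3968 0.3303 0.04  ]
pin_stand [280.6 207.3] 0.97 [0.4057 0.3202 0.    ]
[277.19535715 225.83612095]
[276.88792977 247.11448395]
```

View pics/w3c.png

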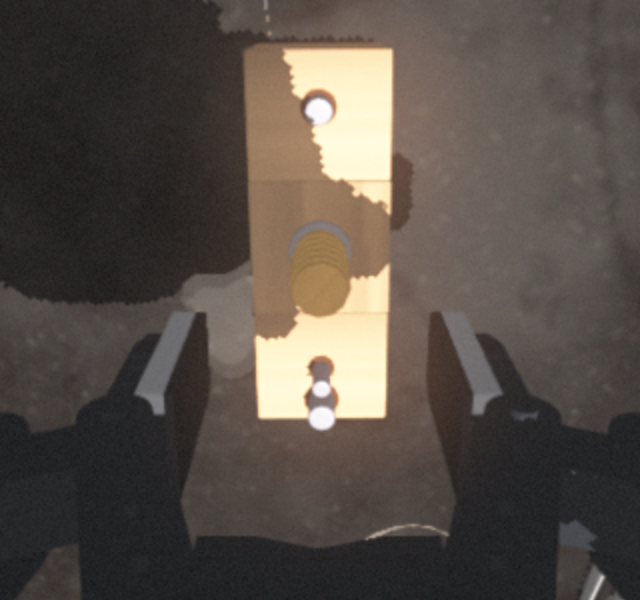

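Call:
arm_command --pt "0 0.001 0.015 0" --pt "0 0.001 0.035 0" --pt "0 0.001 0.053 0" --pt "0 0.001 0.053 0" --pt "0 0.001 0.053 0"

```text
time: 5.0
ee_pos: [0.4044, 0.3201, 0.0473]
tcp_rot: [-180.0, 0.0, 127.6]
wrist_force: [-0.4, 1.0, 0.8]
opening: 0.0499
grasp_force: 0.0
```

Call:
arm_command --pt "0 0 0 0" --pt "0 0 0 0" --pt "0 0 0 0" --pt "0 0 0 0" --pt "0 0 0 0" --hand 0.012 --grip_force 40

```text
time: 5.5
ee_pos: [0.4049, 0.3206, 0.0483]
tcp_rot: [179.9, 0.0, 127.6]
wrist_force: [-0.3, -1.6, 6.3]
opening: 0.0158
grasp_force: 39.0
```

```bash
python3 - <<'E'
from h import *
P=[]
for i in range(4):
    o=bot.get_obs();P.append(o['ee_pos']);bot.camera('wrist')
print(np.mean(P,0),np.std(P,0),o)
E
```

```text
[0.40489969 0.32064534 0.0482985 ] [6.00682971e-06 7.51495016e-06 8.55072736e-06] {'time': 5.65, 'q': array([ 3.83785059e+01,  8.05732229e-01, -1.45367052e+01,  7.45623025e+01,
       -1.80744851e-03,  9.07345104e+01]), 'qd': array([-0.00049084,  0.01968891,  0.10588259, -0.07433823,  0.06322029,
       -0.01568356]), 'joint_efforts': array([ 7.67528010e-02, -4.40619743e+01,  4.35871053e+01, -4.17141281e-01,
        3.81670066e-02, -6.72445890e-05]), 'ee_pos': array([0.40489084, 0.32065382, 0.04830457]), 'tcp_rot': array([1.79904725e+02, 5.86133309e-04, 1.27643994e+02]), 'wrist_force': array([-0.48217266, -1.21954246,  5.43528644]), 'torque': array([-0.122802  ,  0.15577607, -0.04128822]), 'grasp_force': 38.9779007434845, 'opening': 0.01609010180130339}
```

Call:
arm_command --pt "0 0 -0.02 0" --pt "0 0 -0.05 0" --pt "0 0 -0.085 0" --pt "0 0 -0.12 0" --pt "0 0 -0.135 0"

```text
time: 6.2
ee_pos: [0.4051, 0.3209, 0.1859]
tcp_rot: [179.8, -0.0, 127.6]
wrist_force: [0.5, 0.4, -0.2]
opening: 0.0156
grasp_force: 39.1
```

```bash
python3 - <<'E'
from h import *
o=bot.get_obs();print(o['opening'],o['grasp_force'],o['wrist_force'],o['ee_pos'])
plan([.491,-.105,.18],95,2,start=[.405,.3206,.182],syaw=127.6)
E
```

```text
0.01563508456632438 39.05218720436096 [ 0.47036522  0.38544815 -0.19817872] [0.40513548 0.32086573 0.18585831]
call 1 [[-0.039, -0.0192, 0.0002, 0.0569], [-0.0779, -0.0383, 0.0004, 0.1138], [-0.1169, -0.0575, 0.0006, 0.1707], [-0.1559, -0.0766, 0.0008, 0.2276], [-0.1948, -0.0958, 0.001, 0.2845]]
call 2 [[-0.0428, -0.0074, 0.0002, 0.0569], [-0.0856, -0.0149, 0.0004, 0.1138], [-0.1283, -0.0223, 0.0006, 0.1707], [-0.1711, -0.0298, 0.0008, 0.2276], [-0.2139, -0.0372, 0.001, 0.2845]]
```

Call:
arm_command --pt "-0.028 -0.013 0 0.05" --pt "-0.067 -0.033 0 0.11" --pt "-0.111 -0.054 0 0.17" --pt "-0.153 -0.075 0 0.227" --pt "-0.195 -0.096 0.001 0.2845"

```text
time: 6.7
ee_pos: [0.4476, 0.1056, 0.1815]
tcp_rot: [180.0, 0.0, 111.2]
wrist_force: [2.3, 0.8, 0.0]
opening: 0.0157
grasp_force: 39.1
```

Call:
arm_command --pt "-0.043 -0.007 0 0.057" --pt "-0.086 -0.015 0 0.114" --pt "-0.13 -0.022 0 0.17" --pt "-0.18 -0.031 0.001 0.23" --pt "-0.214 -0.037 0.001 0.2845"

```text
time: 7.2
ee_pos: [0.491, -0.1082, 0.1802]
tcp_rot: [180.0, 0.0, 94.8]
wrist_force: [-0.0, 1.6, 0.1]
opening: 0.0157
grasp_force: 39.1
```

```bash
python3 - <<'E'
from h import *
for i in range(4): bot.camera('wrist')
w=cam('wrist','w4'); o=bot.get_obs();print(o['time'],o['ee_pos'],o['tcp_rot'],o['opening'],o['grasp_force'])
marks(w,'wrist',dict(lug_hole=.058,gauge=.058,tube_mouth=.058,rod_handle=.058,coupling_pin=o['ee_pos'][2]-.0083,pin_tip=o['ee_pos'][2]-.0383,pull_rig=0))
E
```

```text
7.45 [ 0.49080662 -0.10526159  0.18022105] [-1.79983789e+02 -2.15178859e-02  9.50463552e+01] 0.015868918141173013 39.11871671676636
lug_hole [277.4 151. ] 0.94 [ 0.4873 -0.0666  0.058 ]
gauge [279.4 153.7] 0.75 [ 0.489  -0.0686  0.058 ]
coupling_pin [279.4 261.7] 0.71 [ 0.4921 -0.1056  0.1719]
pin_tip [276.1 236.1] 0.67 [ 0.4901 -0.1042  0.1419]
```

View pics/w4.png

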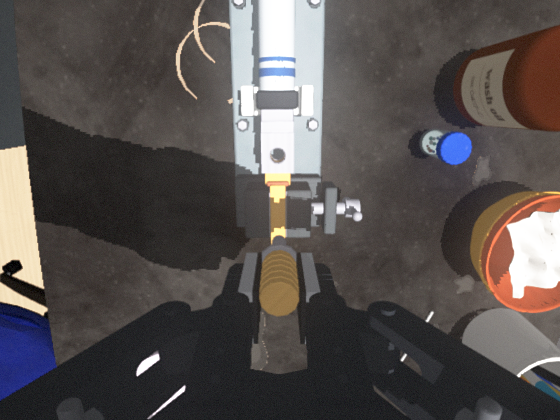

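```bash
python3 - <<'E'
from h import *
w=cam('wrist');g=cv2.cvtColor(w['img'],cv2.COLOR_BGR2GRAY)
sub=g[138:172,258:300]; _,m=cv2.threshold(sub,0,255,cv2.THRESH_BINARY_INV|cv2.THRESH_OTSU)
n,l,st,ce=cv2.connectedComponentsWithStats(m)
for i in range(1,n):
    if st[i][4]>30: print(st[i],ce[i]+[258,138])
cv2.imwrite('pics/w5.png',np.hstack([cv2.resize(w['img'][130:190,240:320],(400,300),interpolation=cv2.INTER_CUBIC),cv2.resize(w['img'][210:270,240:320],(400,300),interpolation=cv2.INTER_CUBIC)]))
print(onz(w,(278,155),.069),proj(w,[.4905,-.1053,.142]))
E
```

```text
[ 0  0  3 34 97] [258.94845361 155.24742268]
[ 12  12  15  15 162] [277.03703704 156.95061728]
[ 0.48806893 -0.06699455  0.069     ] [276.04359069 239.70674107]
```

View pics/w5.png

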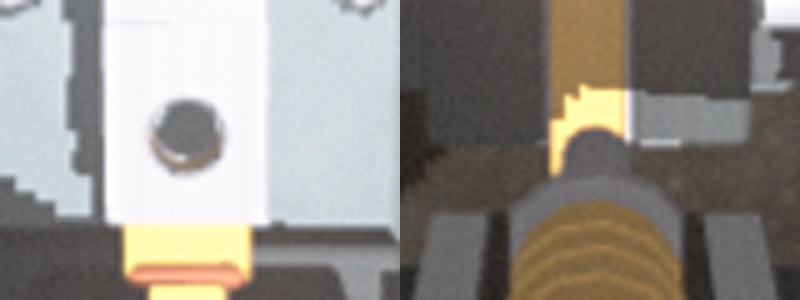

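```bash
python3 - <<'E'
from h import *
w=cam('wrist')
a=onz(w,(277.5,157),.069);b=onz(w,(277,20),.071);print(a,b,np.degrees(np.arctan2(b[1]-a[1],b[0]-a[0])))
plan([.4868,-.068,.117],95,1)
E
```

```text
[ 0.48783034 -0.06868198  0.069     ] [0.47929945 0.02434905 0.071     ] 95.23934090814228
call 1 [[0.0075, -0.0002, 0.0127, 0.0003], [0.0149, -0.0003, 0.0254, 0.0006], [0.0224, -0.0005, 0.038, 0.0009], [0.0299, -0.0007, 0.0507, 0.0012], [0.0373, -0.0009, 0.0634, 0.0015]]
```

Call:
arm_command --pt "0.012 0 0.016 0" --pt "0.025 -0.0005 0.035 0" --pt "0.037 -0.001 0.053 0" --pt "0.037 -0.001 0.063 0" --pt "0.037 -0.001 0.063 0"

```text
time: 8.4
ee_pos: [0.4861, -0.0687, 0.1161]
tcp_rot: [-179.9, -0.0, 95.1]
wrist_force: [-0.2, 0.1, 0.0]
opening: 0.016
grasp_force: 39.1
```

```bash
python3 - <<'E'
from h import *
for i in range(3): bot.camera('wrist')
w=cam('wrist'); o=bot.get_obs();print(o['time'],o['ee_pos'],o['tcp_rot'],o['opening'],o['grasp_force'])
marks(w,'wrist',dict(lug_hole=.058,gauge=.058,tube_mouth=.058,rod_handle=.058,coupling_pin=o['ee_pos'][2]-.0083,pin_tip=o['ee_pos'][2]-.0383))
print(proj(w,o['ee_pos']-[0,0,.0383]),proj(w,[o['ee_pos'][0],o['ee_pos'][1],.069]))
cv2.imwrite('pics/w6.png',cv2.resize(w['img'][140:290,190:390],(800,600),interpolation=cv2.INTER_CUBIC))
E
```

```text
8.6 [ 0.48723124 -0.06925728  0.11829575] [1.79922184e+02 2.42353288e-02 9.50108627e+01] 0.01563341784008959 39.110705852508545
lug_hole [279.2 224.4] 0.78 [ 0.4884 -0.068   0.058 ]
gauge [277.6 226.1] 0.8 [ 0.4875 -0.0692  0.058 ]
coupling_pin [277.4 262.7] 0.69 [ 0.4876 -0.0695  0.11  ]
pin_tip [277.6 236.4] 0.61 [ 0.4874 -0.0675  0.08  ]
[276.99591034 239.1485163 ] [277.0722308  232.28292616]
```

View pics/w6.png

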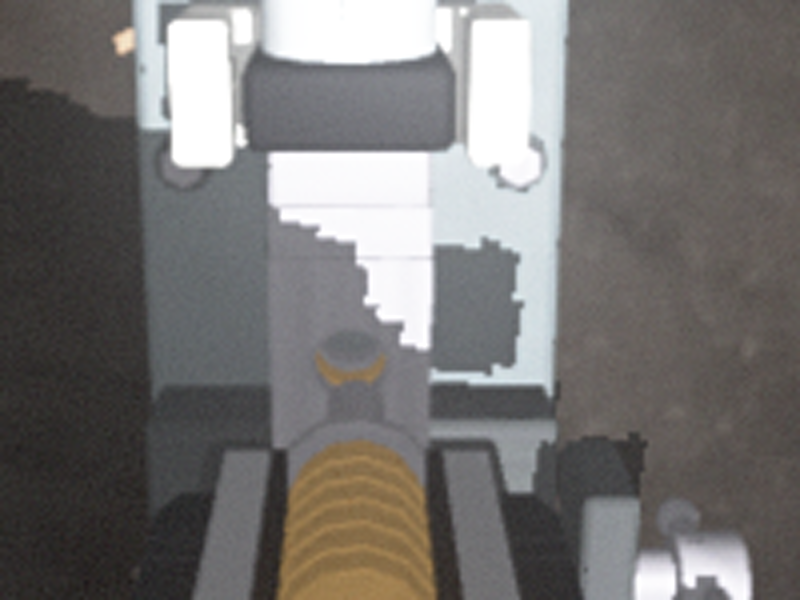

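Call:
arm_command --pt "0.001 -0.001 0 0" --pt "0.001 -0.001 0.005 0" --pt "0.001 -0.001 0.01 0" --pt "0.001 -0.001 0.014 0" --pt "0.001 -0.001 0.014 0"

```text
time: 9.4
ee_pos: [0.4852, -0.0678, 0.1024]
tcp_rot: [-179.9, -0.0, 95.0]
wrist_force: [-0.9, 0.2, -0.2]
opening: 0.0157
grasp_force: 39.1
```

Call:
arm_command --pt "0 0 0.003 0" --pt "0 0 0.006 0" --pt "0 0 0.009 0" --pt "0 0 0.009 0" --pt "0 0 0.009 0"

```text
time: 9.9
ee_pos: [0.4856, -0.068, 0.0942]
tcp_rot: [-180.0, 0.0, 95.0]
wrist_force: [1.6, -0.8, -0.1]
opening: 0.0154
grasp_force: 39.0
```

Call:
arm_command --pt "0 0 0.003 0" --pt "0 0 0.006 0" --pt "0 0 0.009 0" --pt "0 0 0.012 0" --pt "0 0 0.012 0"

```text
time: 10.4
ee_pos: [0.4855, -0.068, 0.0818]
tcp_rot: [-180.0, 0.0, 95.0]
wrist_force: [1.6, -2.7, -1.5]
opening: 0.0155
grasp_force: 39.0
```

Call:
arm_command --pt "0 0 0.0015 0" --pt "0 0 0.003 0" --pt "0 0 0.0045 0" --pt "0 0 0.0045 0" --pt "0 0 0.0045 0"

```text
time: 10.9
ee_pos: [0.4856, -0.0679, 0.0777]
tcp_rot: [-180.0, 0.0, 95.0]
wrist_force: [2.4, -3.9, -1.5]
opening: 0.0161
grasp_force: 39.0
```

Call:
arm_command --pt "0 0 0.0005 0" --pt "0 0 0.001 0" --pt "0 0 0.0015 0" --pt "0 0 0.0015 0" --pt "0 0 0.0015 0"

```text
time: 11.4
ee_pos: [0.486, -0.0679, 0.0772]
tcp_rot: [179.9, 0.0, 95.0]
wrist_force: [-0.1, -3.4, 5.1]
opening: 0.0156
grasp_force: 39.6
```

Call:
arm_command --pt "0 0 0 0" --pt "0 0 0 0" --pt "0 0 0 0" --pt "0 0 0 0" --pt "0 0 0 0" --hand 0.05

```text
time: 11.9
ee_pos: [0.4855, -0.0677, 0.0761]
tcp_rot: [-180.0, -0.0, 95.0]
wrist_force: [0.4, 0.2, -0.3]
opening: 0.0503
grasp_force: 0.0
```

Call:
arm_command --pt "0 0 -0.01 0" --pt "0 0 -0.03 0" --pt "0 0 -0.06 0" --pt "0 0 -0.09 0" --pt "0 0 -0.1 0"

```text
time: 12.4
ee_pos: [0.4866, -0.068, 0.1801]
tcp_rot: [179.8, 0.1, 95.0]
wrist_force: [0.1, -0.2, -0.2]
opening: 0.0498
grasp_force: 0.0
```

```bash
python3 - <<'E'
from h import *
for i in range(4): bot.camera('wrist')
w=cam('wrist'); o=bot.get_obs();print(o['time'],o['ee_pos'],o['tcp_rot'],o['opening'],o['wrist_force'])
marks(w,'wrist',dict(coupling_pin=.069,gauge=.058,tube_mouth=.058,rod_handle=.058))
cv2.imwrite('pics/w7.png',w['img'])
plan([.4665,.1,.16],95,1)
E
```

```text
12.65 [ 0.48519236 -0.06777852  0.17507136] [-1.79907834e+02 -2.23967492e-02  9.50399753e+01] 0.0499649054460781 [ 0.22476717  0.01348221 -1.06381356]
coupling_pin [280.2 204. ] 0.57 [ 0.4874 -0.0664  0.069 ]
gauge [278.9 205.2] 0.58 [ 0.4867 -0.0707  0.058 ]
tube_mouth [485.3 131.1] 0.32 [0.6394 0.0024 0.058 ]
call 1 [[0.0338, -0.0008, 0.0031, 0.0001], [0.0675, -0.0016, 0.0061, 0.0003], [0.1013, -0.0023, 0.0092, 0.0004], [0.135, -0.0031, 0.0123, 0.0006], [0.1688, -0.0039, 0.0153, 0.0007]]
```

View pics/w7.png

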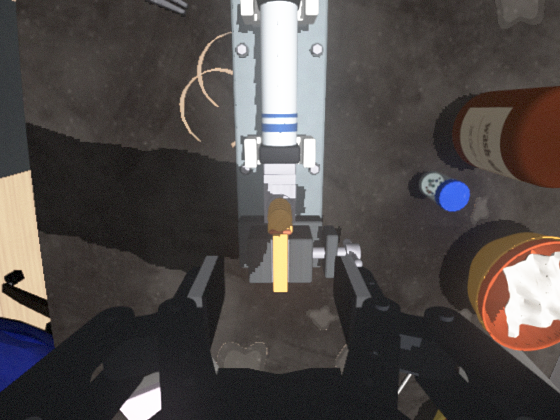

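Call:
arm_command --pt "0.028 0 0.003 0" --pt "0.068 -0.001 0.006 0" --pt "0.11 -0.002 0.01 0" --pt "0.15 -0.003 0.015 0" --pt "0.165 -0.003 0.015 0"

```text
time: 13.35
ee_pos: [0.4671, 0.0988, 0.1602]
tcp_rot: [-179.9, -0.0, 95.2]
wrist_force: [1.6, -0.3, 0.6]
opening: 0.05
grasp_force: 0.0
```

```bash
python3 - <<'E'
from h import *
for i in range(4): bot.camera('wrist')
w=cam('wrist'); o=bot.get_obs();print(o['time'],o['ee_pos'],o['tcp_rot'])
marks(w,'wrist',dict(tube_mouth=.058,rod_handle=.058,pull_rig=0))
cv2.imwrite('pics/w8.png',w['img'])
E
```

```text
13.6 [0.46811215 0.09571848 0.16111057] [-1.79980251e+02  1.48232581e-02  9.50335307e+01]
tube_mouth [284.1 218.9] 0.57 [0.4739 0.087  0.058 ]
rod_handle [279.3 176.6] 0.75 [0.4673 0.1194 0.058 ]
```

View pics/w8.png

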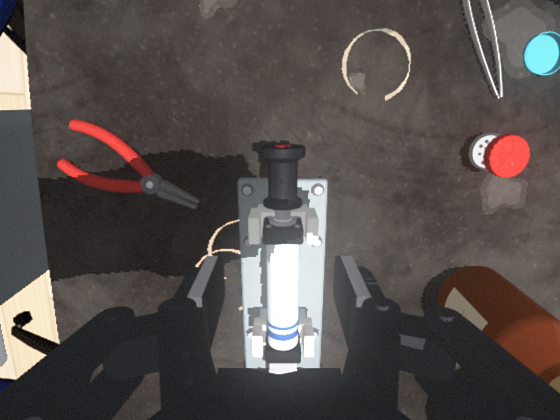

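```bash
python3 - <<'E'
from h import *
w=cam('wrist');g=cv2.cvtColor(w['img'],cv2.COLOR_BGR2GRAY).astype(int)
for r in (155,165,172,178,184,190,197,204,212):
    row=g[r,245:325]; print(r,''.join('#' if v<45 else '.' for v in row))
a=onz(w,(283,178),.058);b=onz(w,(283.5,300),.058);print(a,b,np.degrees(np.arctan2(a[1]-b[1],a[0]-b[0])))
E
```

```text
155 ...............####.............................................................
165 ##..............##....#.........................................................
172 ###..##................#........................................................
178 ................................................................................
184 ................................................................................
190 ................................................................................
197 ................................................................................
204 ................................................................................
212 ................................................................................
[0.47051677 0.11776272 0.058     ] [0.48018951 0.01539788 0.058     ] 95.39801167750116
```

```bash
python3 - <<'E'
from h import *
w=cam('wrist');g=cv2.cvtColor(w['img'],cv2.COLOR_BGR2GRAY).astype(int)
for r in range(140,216,4):
    print(r,' '.join('%3d'%v for v in g[r,254:314:2]))
E
```

```text
140  83  85  83  56  52  60  67  70  65  59  66  86  85  49  48  57  51  94  94  91  91  94  79  85  92  91  91  91  89  91
144  48  43  50  40  38  36  41  37  35  37  66  75  74  72  76  82  84  79  62  41  42  44  48  52  59  84  92  89  95  90
148  47  47  40  46  36  43  53  53  54  59  62  61  70  74  73  76  75  70  68  62  63  63  56  59  50  61  96  92  92  83
152  85  75  53  41  49  46  47  54  57  65  63  69  74  81  81  77  76  72  70  67  58  60  60  52  53  60  99  96  87  95
156  84  86  62  48  35  43  55  56  56  58  61  70  65  74  73  58  67  64  62  61  64  61  53  54  87  99  94  94  93  91
160  86  83  52  47  45  45  45  43  46  38  55  49  50  45  49  52  51  54  48  54  53  52  91  95  95  94  96  93  95  85
164  88  86  86  47  53  46  47  41  45  55  57  61  65  72  75  72  72  66  65  61  55  55  88  95  88  86  95  95  90  93
168  81  84  91  48  49  49  49  45  45  55  59  61  66  74  79  74  73  68  62  59  58  59  97  86  90  87  89  96  92  87
172  81  84  88  49  50  51  50  40  53  54  57  66  70  74  78  74  73  69  58  64  58  60  92  92  87  87 
[... 555 characters left out ...]
  60  68  69  77  84  82  75  71  68  68  66  67 102 106 107 106 106 212 218 185
196 106 103 104 104 104  88  61  53  59  66  64  72  74  82  88  86  78  72  68  67  63  62  66 100 108 106 105 141 217 227
200 101 101 104 101  90  48  48  51  54  53  57  58  60  58  58  64  63  65  66  68  67  61  64  63 102 109 105 119 229 228
204 104 103 143 144 138  58  52  55  54  55  54  55  58  59  59  56  62  72  67  55  61  63  61  72 142 149 146 123 231 228
208 151 147 149 153 153 151 152 147 141 123  75  75  76  68  65  69  74  85  94 133 143 153 153 155 155 154 154 152 153 153
212 152 152 150 170 180 177 177 175 177 180 141 119 127 127 126 124 123 117 166 179 180 182 179 180 180 180 155 151 157 153
```

```bash
python3 - <<'E'
from h import *
w=cam('wrist')
a=onz(w,(282,198),.069);b=onz(w,(282,159),.0745);print(a,b,(a+b)/2, np.linalg.norm(a-b))
c=onz(w,(282,178),.062);print(c)
for n in('top','side'):
    s=cam(n)
    for k in('tube_mouth','rod_handle','gauge'):print(n,k,[(np.round(e['location'],1),onz(s,e['location'],.058).round(4)) for e in bot.mark_of(n,k)[:1]])
plan([.469,.118,.06],95.3,1)
E
```

```text
[0.47076306 0.10557558 0.069     ] [0.46814155 0.13435595 0.0745    ] [0.46945231 0.11996576 0.07175   ] 0.02941823077531625
[0.46965315 0.1186776  0.062     ]
top tube_mouth [(array([231.2, 230.6]), array([0.4727, 0.0927, 0.058 ]))]
top rod_handle []
top gauge [(array([298.3, 224. ]), array([ 0.4899, -0.068 ,  0.058 ]))]
side tube_mouth [(array([239.3, 194.9]), array([0.4723, 0.0899, 0.058 ]))]
side rod_handle [(array([237.5, 192.6]), array([0.4702, 0.1056, 0.058 ]))]
side gauge [(array([260.1, 221.7]), array([ 0.4944, -0.0727,  0.058 ]))]
call 1 [[0.0043, 0.0006, 0.0203, -0.0009], [0.0086, 0.0011, 0.0405, -0.0018], [0.013, 0.0017, 0.0608, -0.0027], [0.0173, 0.0022, 0.081, -0.0036], [0.0216, 0.0028, 0.1013, -0.0045]]
```

Call:
arm_command --pt "0.01 0.001 0.02 -0.002" --pt "0.02 0.002 0.04 -0.005" --pt "0.023 0.0023 0.06 -0.005" --pt "0.023 0.0023 0.065 -0.005" --pt "0.023 0.0023 0.065 -0.005"

```text
time: 14.8
ee_pos: [0.4679, 0.1192, 0.0959]
tcp_rot: [-179.9, 0.0, 95.3]
wrist_force: [-0.1, 0.4, 0.4]
opening: 0.05
grasp_force: 0.0
```

```bash
python3 - <<'E'
from h import *
for i in range(4): bot.camera('wrist')
w=cam('wrist'); o=bot.get_obs();print(o['time'],o['ee_pos'],o['tcp_rot'])
marks(w,'wrist',dict(rod_handle=.058))
g=cv2.cvtColor(w['img'],cv2.COLOR_BGR2GRAY).astype(int)
print(proj(w,[*o['ee_pos'][:2],.069]))
print('col',[(r,int(g[r,272:286].mean())) for r in range(170,290,3)])
for r in (220,230,240): print(r,' '.join('%3d'%v for v in g[r,232:328:3]))
E
```

```text
15.05 [0.46893682 0.11933015 0.09736086] [ 1.79910590e+02 -1.28508335e-02  9.53126906e+01]
rod_handle [277.3 238.1] 0.7 [0.4692 0.1195 0.058 ]
[276.69406199 245.87749853]
col [(170, 127), (173, 127), (176, 128), (179, 133), (182, 87), (185, 73), (188, 75), (191, 72), (194, 61), (197, 84), (200, 92), (203, 111), (206, 60), (209, 92), (212, 103), (215, 76), (218, 71), (221, 65), (224, 66), (227, 70), (230, 72), (233, 74), (236, 75), (239, 76), (242, 78), (245, 81), (248, 82), (251, 84), (254, 87), (257, 89), (260, 90), (263, 93), (266, 95), (269, 98), (272, 100), (275, 101), (278, 108), (281, 106), (284, 186), (287, 191)]
220  64  63  61  64  67  65  73  76  70  55  62  61  61  61  61  64  68  65  92  92  91  80  85  85  82  81  90  89  84  83  85 127
230 138 141 138 140 140 140 143 140 142  92  62  63  66  66  70  72  74  75  74  73  77  71 149 163 166 150 150 150 154 150 151 152
240 175 171 163 106 140 143 146 146 143  96  66  71  73  75  73  78  77  80  81  82  88  81 255 255 255 155 157 155 124 189 180 180
```

Call:
arm_command --pt "0 0 0.015 0" --pt "0 0 0.03 0" --pt "0 0 0.045 0" --pt "0 0 0.058 0" --pt "0 0 0.058 0"

```text
time: 15.6
ee_pos: [0.4669, 0.119, 0.0356]
tcp_rot: [-179.8, 0.0, 95.3]
wrist_force: [0.5, 0.2, 0.9]
opening: 0.0503
grasp_force: 0.0
```

Call:
arm_command --pt "0 0 0 0" --pt "0 0 0 0" --pt "0 0 0 0" --pt "0 0 0 0" --pt "0 0 0 0" --hand 0.015 --grip_force 60

```text
time: 16.1
ee_pos: [0.4689, 0.1195, 0.039]
tcp_rot: [179.9, -0.0, 95.3]
wrist_force: [-0.2, 0.1, 3.6]
opening: 0.0212
grasp_force: 59.8
```

```bash
cat >> h.py <<'E'
def st(n=6):
    F=[];P=[]
    for i in range(n):
        bot.camera('wrist'); o=bot.get_obs();F.append(o['wrist_force']);P.append(o['ee_pos'])
    u=np.array([np.cos(np.radians(95.3)),np.sin(np.radians(95.3)),0]);F=np.mean(F,0);P=np.mean(P,0)
    print('t',o['time'],'pos',P.round(4),'s',round(float((P-[.4857,-.0679,0])@u),4),'F',F.round(2),'Fpull',round(float(-F@u),2),'grip',o['grasp_force'],o['opening'])
E
python3 -c "
from h import *
st()"
```

```text
t 16.4 pos [0.4689 0.1195 0.0389] s 0.1882 F [0.34 0.54 5.18] Fpull -0.51 grip 60.112953186035156 0.021081780937949962
```

Call:
arm_command --pt "0.0005 0 -0.0005 0" --pt "0.001 0 -0.0005 0" --pt "0.0015 0 -0.0005 0" --pt "0.002 0 -0.0005 0" --pt "0.002 0 -0.0005 0"

```text
time: 16.9
ee_pos: [0.4683, 0.1214, 0.0389]
tcp_rot: [180.0, -0.0, 95.3]
wrist_force: [-0.6, -1.0, 5.0]
opening: 0.0211
grasp_force: 60.1
```

```bash
python3 -c "
from h import *
st()"
```

```text
t 17.2 pos [0.4683 0.1214 0.0389] s 0.1901 F [-0.17 -0.76  5.17] Fpull 0.75 grip 60.15891194343567 0.02127166052609588
```

Call:
arm_command --pt "0.0005 0 0 0" --pt "0.001 0 0 0" --pt "0.0015 0 0 0" --pt "0.002 0 0 0" --pt "0.002 0 0 0"

```text
time: 17.7
ee_pos: [0.4682, 0.1231, 0.0389]
tcp_rot: [180.0, 0.0, 95.3]
wrist_force: [-0.5, -2.8, 4.7]
opening: 0.0211
grasp_force: 60.2
```

```bash
python3 -c "
from h import *
st()"
```

```text
t 18.0 pos [0.4682 0.123  0.0389] s 0.1917 F [ 0.34 -2.84  5.11] Fpull 2.86 grip 60.19208550453186 0.02103620940016098
```

Call:
arm_command --pt "0.001 0 0 0" --pt "0.002 0 0 0" --pt "0.003 0 0 0" --pt "0.004 0 0 0" --pt "0.004 0 0 0"

```text
time: 18.5
ee_pos: [0.4678, 0.1269, 0.0389]
tcp_rot: [180.0, 0.1, 95.3]
wrist_force: [-0.2, -4.4, 5.3]
opening: 0.0213
grasp_force: 60.2
```

```bash
python3 -c "
from h import *
st()"
```

```text
t 18.8 pos [0.4678 0.1269 0.0389] s 0.1956 F [ 0.85 -3.98  5.24] Fpull 4.04 grip 60.211594104766846 0.02128289285400399
```

Call:
arm_command --pt "0.003 0 0 0" --pt "0.006 0 0 0" --pt "0.009 0 0 0" --pt "0.012 0 0 0" --pt "0.012 0 0 0"

```text
time: 19.3
ee_pos: [0.4667, 0.139, 0.0388]
tcp_rot: [180.0, 0.1, 95.3]
wrist_force: [0.4, -5.9, 5.1]
opening: 0.0211
grasp_force: 60.2
```

```bash
python3 -c "
from h import *
st()"
```

```text
t 19.6 pos [0.4667 0.1388 0.0388] s 0.2076 F [ 1.29 -5.96  5.29] Fpull 6.06 grip 60.228763818740845 0.02140670152047121
```

Call:
arm_command --pt "0.005 0 0 0" --pt "0.01 0 0 0" --pt "0.015 0 0 0" --pt "0.02 0 0 0" --pt "0.0235 0 0 0"

```text
time: 20.1
ee_pos: [0.4644, 0.1617, 0.0386]
tcp_rot: [180.0, 0.2, 95.3]
wrist_force: [2.5, -10.2, 4.6]
opening: 0.0216
grasp_force: 60.2
```

```bash
python3 - <<'E'
from h import *
st(8)
w=cam('wrist');marks(w,'wrist',dict(tube_mouth=.058,rod_handle=.058))
for n in('top','side'):
    s=cam(n)
    for k in('tube_mouth','rod_handle','gauge','coupling_pin'):print(n,k,[(np.round(e['location'],1),onz(s,e['location'],.069 if 'pin' in k else .058).round(4)) for e in bot.mark_of(n,k)[:1]])
    im=s['img'].astype(int); red=im[:,:,2]-im[:,:,:2].max(2)
    c=proj(s,[.4725,.088,.065]).round().astype(int); print('mouth',c)
    sub=red[c[1]-14:c[1]+15,c[0]-25:c[0]+26]
    ys,xs=np.nonzero(sub>25)
    for y,x in list(zip(ys,xs))[:40]: print((x+c[0]-25,y+c[1]-14,sub[y,x]),end=' ')
    print()
E
```

```text
t 20.5 pos [0.4645 0.1616 0.0386] s 0.2305 F [  2.17 -10.23   4.72] Fpull 10.39 grip 60.1713091135025 0.021031642646284498
rod_handle [278.9 293.6] 0.87 [0.4657 0.1607 0.058 ]
top tube_mouth [(array([231.8, 231.3]), array([0.4711, 0.0912, 0.058 ]))]
top rod_handle [(array([203.1, 236.1]), array([0.4591, 0.1596, 0.058 ]))]
top gauge [(array([296.4, 226. ]), array([ 0.4851, -0.0635,  0.058 ]))]
top coupling_pin [(array([300.2, 227.6]), array([ 0.4809, -0.0721,  0.069 ]))]
mouth [233 231]
(np.int64(231), np.int64(230), np.int64(34)) (np.int64(231), np.int64(231), np.int64(48)) (np.int64(231), np.int64(232), np.int64(49)) (np.int64(231), np.int64(233), np.int64(41)) (np.int64(231), np.int64(234), np.int64(29)) 
side tube_mouth [(array([239.3, 192.7]), array([0.4749, 0.1037, 0.058 ]))]
side rod_handle [(array([233.1, 186.4]), array([0.4654, 0.1492, 0.058 ]))]
side gauge [(array([258.6, 221.1]), array([ 0.4914, -0.0687,  0.058 ]))]
side coupling_pin [(array([257.7, 215.6]), array([ 0.4913, -0.06  ,  0.069 ]))]
mouth [239 193]
(np.int64(214), np.int64(179), np.int64(48)) (np.int64(215), np.
[... 1035 characters left out ...]
int64(183), np.int64(27)) (np.int64(217), np.int64(183), np.int64(27)) (np.int64(218), np.int64(183), np.int64(28)) (np.int64(219), np.int64(183), np.int64(28)) (np.int64(220), np.int64(183), np.int64(29)) (np.int64(221), np.int64(183), np.int64(28)) (np.int64(222), np.int64(183), np.int64(27)) (np.int64(214), np.int64(184), np.int64(26)) (np.int64(215), np.int64(184), np.int64(28)) (np.int64(216), np.int64(184), np.int64(26)) (np.int64(217), np.int64(184), np.int64(26)) (np.int64(218), np.int64(184), np.int64(27)) (np.int64(219), np.int64(184), np.int64(27)) (np.int64(220), np.int64(184), np.int64(29)) (np.int64(221), np.int64(184), np.int64(28)) (np.int64(222), np.int64(184), np.int64(28))
```

```bash
python3 - <<'E'
from h import *
s=cam('top')
for r in (230,231,232,233): print(r,[tuple(int(v) for v in s['img'][r,c]) for c in range(224,240)])
u=np.array([-.0924,.9957,0]);h=np.array([.4857,-.0679,.065])
for d in(.1565,.158,.160,.164,.168): print(d,proj(s,h+u*d))
w=cam('wrist');print(proj(w,h+u*.160))
E
```

```text
230 [(152, 155, 158), (175, 180, 182), (189, 195, 196), (204, 207, 207), (201, 205, 203), (209, 213, 218), (187, 191, 210), (140, 142, 177), (125, 122, 142), (99, 98, 101), (80, 76, 75), (74, 71, 72), (75, 73, 72), (115, 110, 106), (195, 189, 182), (239, 235, 229)]
231 [(200, 206, 207), (222, 226, 227), (231, 235, 236), (231, 234, 234), (220, 224, 224), (224, 228, 232), (206, 213, 231), (152, 154, 203), (149, 143, 169), (119, 115, 120), (81, 79, 79), (75, 70, 71), (79, 75, 74), (112, 109, 105), (187, 182, 174), (237, 233, 227)]
232 [(215, 220, 221), (229, 232, 233), (239, 242, 243), (237, 240, 240), (222, 224, 225), (228, 232, 236), (215, 220, 236), (163, 165, 214), (160, 156, 180), (126, 120, 125), (87, 80, 83), (75, 74, 73), (78, 77, 76), (98, 94, 92), (169, 164, 157), (230, 225, 220)]
233 [(194, 199, 202), (218, 222, 222), (230, 234, 235), (229, 232, 233), (210, 217, 219), (218, 222, 226), (202, 205, 223), (150, 154, 193), (143, 137, 164), (115, 111, 116), (81, 77, 79), (76, 71, 72), (77, 75, 75), (93, 90, 88), (150, 146, 140), (218, 212, 204)]
0.1565 [232.90436276 231.14092661]
0.158 [232.27590932 231.19403906]
0.16 [231.43792559 231.26486571]
0.164 [229.76179794 231.40655372]
0.168 [228.08545116 231.54828847]
[276.40113515 431.48244875]
```

Call:
arm_command --pt "0.0005 0 0 0" --pt "0.001 0 0 0" --pt "0.0015 0 0 0" --pt "0.002 0 0 0" --pt "0.002 0 0 0"

```text
time: 21.75
ee_pos: [0.4643, 0.1633, 0.0386]
tcp_rot: [180.0, 0.2, 95.3]
wrist_force: [2.7, -10.5, 5.1]
opening: 0.0212
grasp_force: 60.2
```

```bash
python3 - <<'E'
from h import *
st(8)
s=cam('top').copy()
im=np.mean([s['img']]+[cam('top')['img'] for _ in range(3)],0)
for r in (231,232): print(r,[(c,int(im[r,c,1]),int(im[r,c,2]-im[r,c,:2].max())) for c in range(224,236)])
E
```

```text
t 22.15 pos [0.4643 0.1633 0.0386] s 0.2322 F [  2.24 -10.74   4.47] Fpull 10.9 grip 60.168108344078064 0.021360570019926684
231 [(224, 222, 1), (225, 232, 0), (226, 230, 0), (227, 219, 0), (228, 229, 2), (229, 222, 11), (230, 155, 55), (231, 103, 77), (232, 121, 28), (233, 102, 2), (234, 75, -3), (235, 71, -3)]
232 [(224, 231, 1), (225, 239, 0), (226, 238, 0), (227, 228, 0), (228, 236, 1), (229, 233, 6), (230, 169, 49), (231, 110, 76), (232, 128, 28), (233, 106, 1), (234, 79, -3), (235, 70, -3)]
```

```bash
python3 -c "
from h import *
print(bot.job_done())"
```

```text
the job is handed in; nothing more can be done
None
```

I lowered the coupling pin fully home through the fork and lug, let go of it, and drew the handle out. By my estimate the rod is at 0.0395–0.040, with the red band at the tube's mouth. I handed the job in at about 22 s with the gripper still holding the handle at about 11 N; no verdict came back.

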